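# Open the water filter's bay and take off its cap of unknown thread hand

## Task

Slide the cover of the drinking-water filter unit fully open, then unscrew the blue cap in the bay: it may be left-hand or right-hand, so feel which way it loosens. Lift the cap up off its port and finish while still holding it upright in the gripper, at least 10 cm above the port, with the cover left open and the other things on the counter left where they stand.

Things in the scene. Friction and masses are not known exactly. Their poses are not given: they have to be found in the camera images.
- filter_unit: white unit fixed to the counter, 164 (x) x 320 (y) mm, origin on the counter under it, at its axes' zero. From y -145 to -15 it is an open bay 130 x 130 mm: floor 50 mm, walls 90 mm above the counter. The half at positive y is solid, 90 mm high; the cover slides over it. Two dark rails along its y edges stand to 101 mm. The port with the cap is mid-bay: x 0, y -80.
- cover (a joint): grey flat cover, 146 x 144 x 5 mm, sliding along the unit's y over the bay, underside 91.5 mm above the counter. 0 m = bay covered, grows along the unit's +y, 0.135 m = fully open (end stop). Starts covered or up to 0.03 open, stays where it is left, needs 2 to 3 N.
- cover_grip (a point): centre of the top of the cover's black grip bar, 116.5 mm above the counter; the bar is 60 mm long along the unit's x, 14 mm thick along the slide (the unit's y) and stands 20 mm above the cover. When the bay is covered it is straight above the cap.
- port (a point): centre of the top of the steel collar (47 mm diameter) the cap sits on, 58 mm above the counter. Quick thread without rise: turned the right way (clockwise or not: unseen, varies) the cap frees after 55 degrees and lifts straight out while 55 to 110 degrees from its start, 80 is best. The wrong way it hits a hard stop within 10 degrees, felt as a moment about z. It cannot be pulled off unturned.
- cap: blue ribbed round cap, 48 mm diameter, 26 mm high, 60 to 130 g; origin at the centre of the underside of the round part, 58 mm above the counter when seated (top then at 84 mm), z up. Below it a steel stem with a 35 mm cross lug along the cap's x, reaching 32 mm under the origin, sits in the port. At the start its x lies along the unit's x. Any grasp yaw will do.
- cartridge: white spare filter cartridge standing beside the unit, 52 mm diameter, 110 mm high; origin under its centre. Bystander.
- tumbler: glass tumbler, 72 mm diameter, 90 mm high; origin under its centre. Bystander.
- mug: blue mug, 76 mm diameter, 85 mm high; origin under its centre. Bystander.
- jar: amber glass jar with dark lid, 68 mm diameter, 100 mm high; origin under its centre. Bystander.
- bowl: white bowl, 110 mm diameter, 45 mm high; origin under its centre. Bystander.
- spoon: spoon lying on the counter beyond the unit, along its own x; origin under it. Bystander.
- seal: black rubber sealing ring lying beside the unit, 48 mm outer diameter, 8 mm high; origin under its centre. Bystander.

How it is judged (in metres and radians):
On the way, in this order (a step that is already met when the one before it is completed fails the run):
1. the cover is slid fully open (joint above 0.122 m) (value of joint cover above 0.122 m), for 0.2 s.
2. the cap is turned loose by more than 45 degrees (angle between the x axis of cap and the x axis of filter_unit, either way round above 0.79 rad), for 0.1 s.
At the end, for the whole second after the job is handed in: The cap is held still and upright (within 23 degrees) by the fingers, its underside more than 140 mm above the counter (82 mm above the port), within 120 mm of the port sideways, touching nothing of the unit; the cover is still open (joint above 0.115 m); no bystander has moved 30 mm (height (world z) of cap above 0.14 m and horizontal distance between cap and port below 0.12 m and angle between cap's own z axis and vertical below 0.4 rad and contact force between the fingers and cap above 2 N and contact force between cap and filter_unit below 0.1 N and linear speed of cap below 0.03 m/s and value of joint cover above 0.115 m and distance of each of cartridge, tumbler, mug, jar, bowl, spoon, seal from where it was at the start of the episode below 0.03 m); the arm keeps its last pose, push and grip.
It fails at once if a bystander is pushed 40 mm or more (distance of any of cartridge, tumbler, mug, jar, bowl, spoon, seal from where it was at the start of the episode above 0.04 m).
It fails at once if a standing bystander is knocked over (angle between any of cartridge, tumbler, mug, jar, bowl's own z axis and vertical above 0.6 rad).
It also fails if it takes over 62 s, if anything falls off the work surface, if the arm or the gripper's body presses on something with over 40 N, if the wrist force passes 120 N, or if a joint passes its speed limit or range.

## Robot

A 6-joint arm with a two-finger parallel gripper is mounted at the origin on the work surface. World frame = base frame: x ahead of the robot, y to its left, z up, the work surface at z = 0. Lengths are in m, angles in degrees, forces in N, time in s.
With the tool pointing down it reaches from about 0.3 to 0.75 m from the base axis. Payload 8.5 kg.
Tool frame: the origin (TCP) lies midway between the tips of the shut fingers; the grasp point (between the pads) lies 19 mm behind it; z points along the fingers, y is the line along which they close (so a half turn about z gives the same grasp; the last joint's range is limited). The gripper opens to 85 mm and grips with 20 to 120 N. Pads are 22 mm wide; open, the fingers measure 114 mm over their backs; the gripper's body (76 mm by 85 mm) begins 54 mm behind the grasp point. The pads swing forward as they close: fully open they stand 13 mm farther back than shut.
Start: joints at [53.382, 21.807, 74.336, -0, 83.858, -12.336], TCP at [0.226, 0.501, 0.231] pointing down, gripper open.
Joint ranges: [-178.18, 178.18], [-50.72, 133.34], [12.68, 142.11], [-81.47, 261.47], [9.98, 163.14], [-165.26, 165.26]. Speed limits (degrees/s): [136.94, 136.94, 180, 180, 180, 180].

## Interface

Orientations are given as a 3x3 rotation matrix whose columns are the frame's x, y, z axes.
In Python, from rig import env, get_image, close_job gives the robot as it stands.
- The arm moves only by the tool step_arm, never from a script. Its argument "targets" is a list of rows, each a list of 2 entries, a list of its own where there are three numbers: the shift along the tool's x, y, z as a fraction of full scale, then the turn, a rotation vector about the tool's x, y, z as a fraction of full scale. In form: [[[x, y, z], [wx, wy, wz]], ...]. A call has 1 to 10 rows; each row is the pose to reach, as a shift and turn from the pose commanded when the call began, along the tool's axes at that moment; what a row does not reach only later rows make up. Full scale, the value 1, is 0.3 m for a shift and 45 degrees for a turn. A row lasts 1/12 s, in which the tool goes at most 41.7 mm and 7.16 degrees, less where a joint would pass 70% of its speed; a pose out of reach is approached as far as the arm can. A call with a number of a shift or a turn outside -1 to 1 is refused whole. A call with a gripper value outside its range is refused whole. "jaw" is the finger opening in mm, from 0 to 85.4, set as the call begins (left out, the last holds). The fingers move at their own pace and stop on an object; "grip_force" is the grip in N (left out, the last holds). Time passes only in rows, so rows that repeat a pose let the fingers close. It gives the time, the measured TCP pose, the force, the opening and the grip force at its end, in the units of the state.
- env.observe(): the state, without advancing time (a new reading comes with each control period).
- get_image(name): name is "side" or "top" or "wrist"; returns a dict with "img" (420x560x3 uint8, red, green, blue), "z_map" (420x560 float32, m along the optical axis (not along the pixel's ray), 0 where there is no reading), "intrinsics" (3x3 intrinsics, pixels), "rvec" (rotation vector, rad) and "tvec" (3), from world to camera coordinates, as OpenCV has them. Camera axes: x right, y down, z forward; pixel columns grow to the right and rows downward; lengths in m; the calibration is good to about 2 mm. A picture is of the moment at which its call begins.
- close_job(): hands the job in; it is judged then, once.
The state is a dict: "time_s": time; "q": joint angles; "qvel": joint speeds; "joint_efforts": joint torques, N m; "position": TCP position; "tool_rot": TCP orientation; "ft_force": force on the tool from outside, world axes, zero at the start; "wrist_torque": the same for the moment, N m; "grip_width": finger opening in m; "gripper_force": force on a finger pad.
Only numpy, scipy, OpenCV 4.12 (cv2) and the standard library are available. Lean on these libraries where they do the work, as an engineer would, in place of code of your own. Each camera call takes 0.05 s, during which the arm holds its last target. There are 200 camera calls.

## Working session

There is one attempt and no reset: what is moved stays moved. The work goes in short steps, Python scripts to look and compute and a tool call to move; the robot and the scene stay as the last step left them, time stands still between calls to the robot, and variables do not carry over. Pictures are saved under pics/ and viewed, at most 10 in all, crops included, and the job is handed in when it is done.

Besides the shell and the picture viewer there is one more tool, called by a JSON object that holds its "api" and its "payload". step_arm: Moves the arm, as the interface text tells. Its arguments: {"type":"object","properties":{"targets":{"type":"array","items":{"type":"array"}},"jaw":{"type":"number"},"grip_force":{"type":"number"}},"required":["targets"]}

```bash
mkdir -p pics; ls; cat > h.py <<'E'
import numpy as np, cv2
from rig import env,get_image,close_job
def cam(n):
    d=get_image(n); R=cv2.Rodrigues(np.array(d["rvec"],float))[0]; return d,R,np.array(d["tvec"],float).ravel()
def ray(d,R,t,uv):
    K=np.array(d["intrinsics"]); v=R.T@np.linalg.inv(K)@np.array([uv[0],uv[1],1.]); return -R.T@t,v
def onplane(d,R,t,uv,z):
    c,v=ray(d,R,t,uv); return c+v*(z-c[2])/v[2]
def cloud(d,R,t):
    K=np.array(d["intrinsics"]); Z=d["z_map"]; v,u=np.indices(Z.shape)
    P=np.stack([(u-K[0,2])/K[0,0]*Z,(v-K[1,2])/K[1,1]*Z,Z],-1)
    return (P-t)@R
E
python3 - <<'E'
from h import *
ims=[]
for n in("side","top"):
    d,R,t=cam(n); cv2.imwrite(f"pics/{n}.png",d["img"][...,::-1]); print(n,-R.T@t,R[2])
s=env.observe();print(s["time_s"],s["position"],s["tool_rot"],s["ft_force"],s["grip_width"])
E
```

```text
pics
side [-0.20902743 -0.91771548  0.79022758] [ 0.57045234  0.64783968 -0.50486421]
top [ 0.37392496 -0.01968296  1.33880032] [ 0.16618335  0.02309161 -0.98582446]
0.1 [0.22602331 0.50113638 0.23078601] [[-9.11541684e-01  4.11206966e-01 -7.68180128e-04]
 [ 4.11207578e-01  9.11541197e-01 -9.86554987e-04]
 [ 2.94549551e-04 -1.21516748e-03 -9.99999218e-01]] [ 0.4907498  -0.05899678 -0.03856975] 0.0853973418548472
```

View pics/side.png

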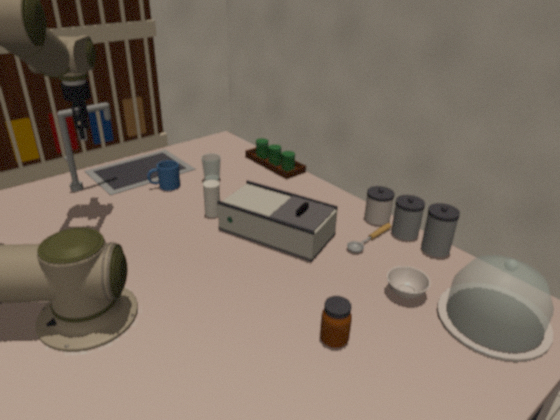

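View pics/top.png

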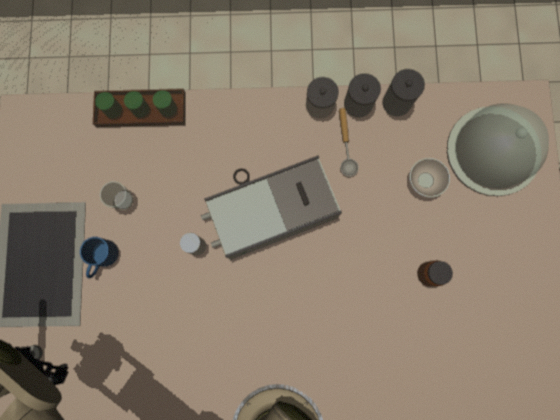

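Top view: the unit spans about (205–340, 158–257), with the grip bar at (302,193) and the solid half to the left. In the side view the bar is at (302,209). The cartridge stands at top (191,243), the seal at (241,177), and the tumbler, mug, jar, bowl and spoon are farther away.

```bash
python3 - <<'E'
from h import *
res=[]
for n,box in(("top",(285,180,320,208)),("side",(290,198,315,220))):
    d,R,t=cam(n); g=cv2.cvtColor(d["img"],cv2.COLOR_RGB2GRAY); x0,y0,x1,y1=box
    m=np.zeros_like(g); m[y0:y1,x0:x1]=(g[y0:y1,x0:x1]<40)*255
    k,l,st,c=cv2.connectedComponentsWithStats(m); i=1+np.argmax(st[1:,4]); print(n,c[i],st[i])
    P=cloud(d,R,t); print("bar pts",np.median(P[l==i],0),np.percentile(P[l==i],[5,95],axis=0))
    res.append(ray(d,R,t,c[i])); print("plane .11",onplane(d,R,t,c[i],.112))
    # unit cloud
    q=P[(P[...,2]>.07)&(P[...,2]<.13)&(P[...,0]>.35)&(P[...,0]<.75)&(abs(P[...,1])<.25)&(d["z_map"]>0)]
    if n=="top":
        M=((P[...,2]>.08)&(P[...,2]<.125)&(P[...,0]>.35)&(d["z_map"]>0)).astype(np.uint8)
        k,l2,st,c=cv2.connectedComponentsWithStats(M); j=l2[207,273]; q=P[l2==j]
        r=cv2.minAreaRect(q[:,:2].astype(np.float32)); print("unit",r,cv2.boxPoints(r), len(q))
        b=P[l==i]; b=b[b[:,2]>.105]; print("bar rect",cv2.minAreaRect(b[:,:2].astype(np.float32)),len(b))
(c1,v1),(c2,v2)=res
A=np.stack([v1,-v2],1); s=np.linalg.lstsq(A,c2-c1,rcond=None)[0]; p,q=c1+v1*s[0],c2+v2*s[1]; print("tri",p,q)
E
```

```text
Traceback (most recent call last):
ValueError: attempt to get argmax of an empty sequence
```

```bash
cat > m.py <<'E'
from h import *
res=[]
for n,box in(("top",(285,180,320,208)),("side",(290,198,315,220))):
    d,R,t=cam(n); g=cv2.cvtColor(d["img"],cv2.COLOR_RGB2GRAY); x0,y0,x1,y1=box
    s=g[y0:y1,x0:x1]; th=(float(s.min())+float(np.median(s)))/2; print(s.min(),np.median(s))
    m=np.zeros_like(g); m[y0:y1,x0:x1]=(s<th)*255
    k,l,st,c=cv2.connectedComponentsWithStats(m); i=1+np.argmax(st[1:,4]); print(n,c[i],st[i])
    P=cloud(d,R,t); print("bar pts",np.median(P[l==i],0),np.percentile(P[l==i],[5,95],axis=0))
    res.append(ray(d,R,t,c[i])); print("plane .11",onplane(d,R,t,c[i],.112))
    if n=="top":
        M=((P[...,2]>.08)&(P[...,2]<.125)&(P[...,0]>.35)&(d["z_map"]>0)).astype(np.uint8)
        k,l2,st,c=cv2.connectedComponentsWithStats(M); j=l2[207,273]; q=P[l2==j]
        r=cv2.minAreaRect(q[:,:2].astype(np.float32)); print("unit",r,cv2.boxPoints(r), len(q))
        b=P[l==i]; b=b[b[:,2]>.105]; print("bar rect",cv2.minAreaRect(b[:,:2].astype(np.float32)),len(b))
(c1,v1),(c2,v2)=res
A=np.stack([v1,-v2],1); s=np.linalg.lstsq(A,c2-c1,rcond=None)[0]; p,q=c1+v1*s[0],c2+v2*s[1]; print("tri",p,q)
E
python3 m.py
```

```text
45 106.0
top [302.29787234 193.4893617 ] [296 182  13  24 141]
bar pts [ 0.60748763 -0.07790803  0.11580134] [[ 0.58298348 -0.090037    0.09690724]
 [ 0.63408121 -0.06565572  0.1203936 ]]
plane .11 [ 0.60846613 -0.07859868  0.112     ]
unit ((0.5826511979103088, -0.001493990421295166), (0.1657407581806183, 0.3210503160953522), 20.218564987182617) [[ 0.44940934  0.12049958]
 [ 0.5603651  -0.18076795]
 [ 0.71589303 -0.12348756]
 [ 0.6049373   0.17777997]] 7755
bar rect ((0.503199577331543, -0.060273997485637665), (0.03744443506002426, 0.268395334482193), 80.51039123535156) 125
0 87.0
side [301.70786517 209.12359551] [296 203  12  13  89]
bar pts [ 0.60195586 -0.08590436  0.11350392] [[ 0.58231417 -0.09492247  0.10134512]
 [ 0.63073636 -0.07514403  0.11856083]]
plane .11 [ 0.60391393 -0.08615051  0.112     ]
tri [ 0.60953459 -0.07886707  0.10641125] [ 0.61038043 -0.07953588  0.10660508]
```

```bash
cat >> h.py <<'E'
def plan(p,xang=None,n=1):
    s=env.observe(); R=np.array(s["tool_rot"]); d=np.array(p)-s["position"]
    a=np.degrees(np.arctan2(R[1,0],R[0,0])); 
    dx=0 if xang is None else (xang-a+180)%360-180
    print("t",s["time_s"],"pos",np.round(s["position"],4),"xang",round(a,2),"tilt",np.round(R[:,2],4),"q",np.round(s["q"],1),"F",np.round(s["ft_force"],1),"M",np.round(s["wrist_torque"],2),"w",round(s["grip_width"],4),s["gripper_force"])
    print("shift",np.round(R.T@d/.3,3),"wz",round(-dx/45,3))
E
python3 -c "
from h import *
plan([.42,.2,.25],20.2)"
```

```text
t 0.25 pos [0.2261 0.5012 0.231 ] xang 155.72 tilt [-4.e-04 -5.e-04 -1.e+00] q [ 53.4  21.8  74.4  -0.   83.9 -12.3] F [0.2 0.2 0.7] M [-0.02 -0.    0.06] w 0.0852 0.0
shift [-1.002 -0.65  -0.063] wz 3.012
```

{"api": "step_arm", "payload": {"targets": [[[-1,-0.65,-0.06],[0,0,1]],[[-1,-0.65,-0.06],[0,0,1]],[[-1,-0.65,-0.06],[0,0,1]],[[-1,-0.65,-0.06],[0,0,1]],[[-1,-0.65,-0.06],[0,0,1]],[[-1,-0.65,-0.06],[0,0,1]],[[-1,-0.65,-0.06],[0,0,1]],[[-1,-0.65,-0.06],[0,0,1]],[[-1,-0.65,-0.06],[0,0,1]],[[-1,-0.65,-0.06],[0,0,1]]]}}

```text
time_s: 1.08
position: [0.4218, 0.1968, 0.2494]
tool_rot: [[-0.349, 0.937, 0.001], [0.937, 0.349, -0.001], [-0.001, 0.001, -1.0]]
ft_force: [-0.8, -0.5, -0.3]
grip_width: 0.0852
gripper_force: 0.0
```

```bash
python3 -c "
from h import *
plan([.58,-.03,.25],20.2)"
```

```text
t 1.0833 pos [0.4218 0.1968 0.2494] xang 110.43 tilt [ 9.e-04 -9.e-04 -1.e+00] q [ 10.4  12.5  85.   -0.1  82.5 -10. ] F [-0.8 -0.5 -0.3] M [ 0.    0.03 -0.03] w 0.0852 0.0
shift [-0.893  0.23  -0.001] wz 2.005
```

{"api": "step_arm", "payload": {"targets": [[[-0.89,0.23,0],[0,0,1]],[[-0.89,0.23,0],[0,0,1]],[[-0.89,0.23,0],[0,0,1]],[[-0.89,0.23,0],[0,0,1]],[[-0.89,0.23,0],[0,0,1]],[[-0.89,0.23,0],[0,0,1]],[[-0.89,0.23,0],[0,0,1]],[[-0.89,0.23,0],[0,0,1]]]}}

```text
time_s: 1.75
position: [0.5804, -0.0288, 0.248]
tool_rot: [[0.417, 0.909, -0.001], [0.909, -0.417, -0.001], [-0.001, -0.0, -1.0]]
ft_force: [0.3, 0.2, -0.9]
grip_width: 0.0853
gripper_force: 0.0
```

{"api": "step_arm", "payload": {"targets": [[[0,0,0],[0,0,1]],[[0,0,0],[0,0,1]],[[0,0,0],[0,0,1]],[[0,0,0],[0,0,1]],[[0,0,0],[0,0,1]],[[0,0,0],[0,0,1]],[[0,0,0],[0,0,1]],[[0,0,0],[0,0,1]]]}}

```text
time_s: 2.42
position: [0.5781, -0.0241, 0.2493]
tool_rot: [[0.935, 0.354, -0.0], [0.354, -0.935, 0.0], [-0.0, -0.0, -1.0]]
ft_force: [0.2, -0.2, -0.4]
grip_width: 0.0854
gripper_force: 0.0
```

```bash
python3 -c "
from h import *
plan([.6095,-.0775,.14],20.2)
d,R,t=cam('wrist'); print(-R.T@t,R[2]); cv2.imwrite('pics/w1.png',d['img'][...,::-1])"
```

```text
t 2.4167 pos [ 0.5781 -0.0241  0.2493] xang 20.72 tilt [-4.e-04  3.e-04 -1.e+00] q [-14.1  24.1  67.7   0.   88.3  55.2] F [ 0.2 -0.2 -0.4] M [-0.02 -0.02 -0.04] w 0.0854 0.0
shift [0.035 0.204 0.364] wz 0.012
[0.65168997 0.0037536  0.39156534] [-0.28751507 -0.10786647 -0.95168267]
```

View pics/w1.png

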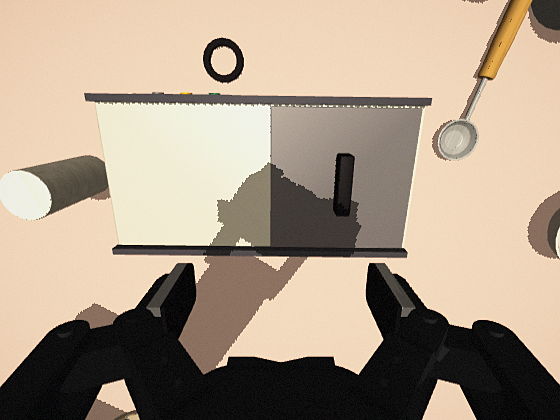

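The wrist view shows the bar at (344,184), and the cover edge at x≈271 separates it from the solid half. The rails run at y≈98 and y≈250. The cartridge is at left (24,195) and the seal at (223,60).

```bash
python3 - <<'E'
from h import *
d,R,t=cam('wrist'); g=cv2.cvtColor(d["img"],cv2.COLOR_RGB2GRAY)
m=np.zeros_like(g); m[140:230,325:365]=(g[140:230,325:365]<45)*255
k,l,st,c=cv2.connectedComponentsWithStats(m); i=1+np.argmax(st[1:,4]); print(st[i],c[i])
P=cloud(d,R,t); B=P[l==i]; print("z pct",np.percentile(B[:,2],[5,50,95]))
T=B[B[:,2]>.112]; r=cv2.minAreaRect(T[:,:2].astype(np.float32)); print("bar top",r,len(T))
print("bar centroid on .1165",onplane(d,R,t,c[i],.1165))
M=((P[...,2]>.08)&(P[...,2]<.13)&(d["z_map"]>0)&(d["z_map"]<.6)).astype(np.uint8); M[255:]=0
k,l2,st2,c2=cv2.connectedComponentsWithStats(M); j=l2[180,200]; q=P[l2==j]; r=cv2.minAreaRect(q[:,:2].astype(np.float32)); print("unit",r,np.percentile(q[:,2],[5,50,95]))
for uv in((431,101),(85,97),(408,254),(113,250)): print(onplane(d,R,t,uv,.101))
E
```

```text
[ 333  153   22   64 1061] [342.85673893 185.14326107]
z pct [0.1020884  0.1158926  0.11726592]
bar top ((0.629427433013916, -0.05389958247542381), (0.11714126169681549, 0.03959619253873825), 50.24445343017578) 878
bar centroid on .1165 [ 0.61138313 -0.0749177   0.1165    ]
unit ((0.581693172454834, 0.0007346123456954956), (0.16401025652885437, 0.32120296359062195), 19.995040893554688) [0.08895657 0.09444451 0.10109978]
[ 0.71063531 -0.1223132   0.101     ]
[0.60060283 0.17700325 0.101     ]
[ 0.56439329 -0.17727899  0.101     ]
[0.45529289 0.12302316 0.101     ]
```

```bash
python3 -c "
from h import *
plan([.6105,-.076,.15],20.1);plan([.6105,-.076,.104],20.1)"
```

```text
t 2.5167 pos [ 0.5783 -0.0244  0.2493] xang 20.87 tilt [-2.e-04  2.e-04 -1.e+00] q [-14.1  24.1  67.6   0.   88.3  55. ] F [ 0.2  0.4 -0.4] M [ 0.02 -0.02  0.06] w 0.0856 0.0
shift [0.039 0.199 0.331] wz 0.017
t 2.5167 pos [ 0.5783 -0.0244  0.2493] xang 20.87 tilt [-2.e-04  2.e-04 -1.e+00] q [-14.1  24.1  67.6   0.   88.3  55. ] F [ 0.2  0.4 -0.4] M [ 0.02 -0.02  0.06] w 0.0856 0.0
shift [0.039 0.199 0.484] wz 0.017
```

{"api": "step_arm", "payload": {"targets": [[[0.039,0.199,0.33],[0,0,0.015]],[[0.039,0.199,0.33],[0,0,0.015]],[[0.039,0.199,0.33],[0,0,0.015]],[[0.039,0.199,0.36],[0,0,0.015]],[[0.039,0.199,0.4],[0,0,0.015]],[[0.039,0.199,0.44],[0,0,0.015]],[[0.039,0.199,0.484],[0,0,0.015]],[[0.039,0.199,0.484],[0,0,0.015]]], "jaw": 50}}

```text
time_s: 3.18
position: [0.6094, -0.0758, 0.1025]
tool_rot: [[0.939, 0.344, -0.003], [0.344, -0.939, 0.001], [-0.003, -0.002, -1.0]]
ft_force: [0.7, -0.2, 0.7]
grip_width: 0.0502
gripper_force: 0.0
```

{"api": "step_arm", "payload": {"targets": [[[0,0,0],[0,0,0]],[[0,0,0],[0,0,0]],[[0,0,0],[0,0,0]],[[0,0,0],[0,0,0]],[[0,0,0],[0,0,0]],[[0,0,0],[0,0,0]],[[0,0,0],[0,0,0]],[[0,0,0],[0,0,0]]], "jaw": 5, "grip_force": 30}}

```text
time_s: 3.85
position: [0.611, -0.0767, 0.1055]
tool_rot: [[0.939, 0.343, 0.002], [0.343, -0.939, -0.0], [0.002, 0.001, -1.0]]
ft_force: [-0.6, 1.5, 6.4]
grip_width: 0.0131
gripper_force: 31.5
```

```bash
python3 -c "
from h import *
plan([.6105-.345*.135,-.076+.938*.135,.104],20.1)"
```

```text
t 3.85 pos [ 0.611  -0.0767  0.1055] xang 20.05 tilt [ 2.2e-03 -4.0e-04 -1.0e+00] q [-18.2  34.5  74.1   0.   71.2  51.8] F [-0.6  1.5  6.4] M [ 0.23  0.14 -0.02] w 0.0131 31.5322083234787
shift [-0.002 -0.453  0.005] wz -0.001
```

{"api": "step_arm", "payload": {"targets": [[[0,-0.03,-0.005],[0,0,0]],[[0,-0.08,-0.005],[0,0,0]],[[0,-0.13,-0.005],[0,0,0]],[[0,-0.18,-0.005],[0,0,0]],[[0,-0.23,-0.005],[0,0,0]],[[0,-0.28,-0.005],[0,0,0]],[[0,-0.33,-0.005],[0,0,0]],[[0,-0.38,-0.005],[0,0,0]],[[0,-0.42,-0.005],[0,0,0]],[[0,-0.44,-0.005],[0,0,0]]]}}

```text
time_s: 4.68
position: [0.5655, 0.0482, 0.1057]
tool_rot: [[0.939, 0.344, 0.003], [0.344, -0.939, -0.002], [0.002, 0.003, -1.0]]
ft_force: [13.6, -32.3, -15.1]
grip_width: 0.0132
gripper_force: 29.6
```

```bash
python3 -c "
from h import *
plan([.6105-.345*.135,-.076+.938*.135,.106],20.1)"
```

```text
t 4.6833 pos [0.5655 0.0482 0.1057] xang 20.15 tilt [ 0.0027 -0.0023 -1.    ] q [-7.  30.3 82.5 -0.1 67.1 62.9] F [ 13.6 -32.3 -15.1] M [-5.34 -2.15 -0.  ] w 0.0132 29.56155315041542
shift [-0.002 -0.009 -0.001] wz 0.001
```

{"api": "step_arm", "payload": {"targets": [[[0,0,0],[0,0,0]],[[0,0,0],[0,0,0]],[[0,0,0],[0,0,0]],[[0,0,0],[0,0,0]]]}}

```text
time_s: 5.02
position: [0.5656, 0.0479, 0.1056]
tool_rot: [[0.939, 0.343, 0.002], [0.343, -0.939, -0.0], [0.002, 0.001, -1.0]]
ft_force: [5.7, -1.4, -4.7]
grip_width: 0.0128
gripper_force: 31.0
```

{"api": "step_arm", "payload": {"targets": [[[0,0.006,0],[0,0,0]],[[0,0.006,0],[0,0,0]],[[0,0.006,0],[0,0,0]],[[0,0.006,0],[0,0,0]]], "jaw": 40}}

```text
time_s: 5.35
position: [0.5655, 0.0458, 0.1058]
tool_rot: [[0.939, 0.343, -0.0], [0.343, -0.939, 0.0], [-0.0, -0.0, -1.0]]
ft_force: [-0.1, -0.2, -0.0]
grip_width: 0.0398
gripper_force: 0.0
```

{"api": "step_arm", "payload": {"targets": [[[0,0,-0.1],[0,0,0]],[[0,0,-0.2],[0,0,0]],[[0,0,-0.3],[0,0,0]],[[0,0,-0.4],[0,0,0]],[[0,0,-0.4],[0,0,0]]], "jaw": 75}}

```text
time_s: 5.77
position: [0.5675, 0.0455, 0.2317]
tool_rot: [[0.939, 0.343, 0.01], [0.343, -0.939, -0.001], [0.009, 0.005, -1.0]]
ft_force: [-0.5, -0.4, 0.6]
grip_width: 0.0751
gripper_force: 0.0
```

```bash
python3 -c "
from h import *
plan([.56,-.07,.25],82)
d,R,t=cam('wrist'); cv2.imwrite('pics/w2.png',d['img'][...,::-1])"
```

```text
t 5.7667 pos [0.5675 0.0455 0.2317] xang 20.06 tilt [ 0.0102 -0.0013 -0.9999] q [-7.3 23.5 71.6  0.  84.4 62.6] F [-0.5 -0.4  0.6] M [-0.02  0.03 -0.06] w 0.0751 0.0
shift [-0.155  0.353 -0.061] wz -1.377
```

View pics/w2.png

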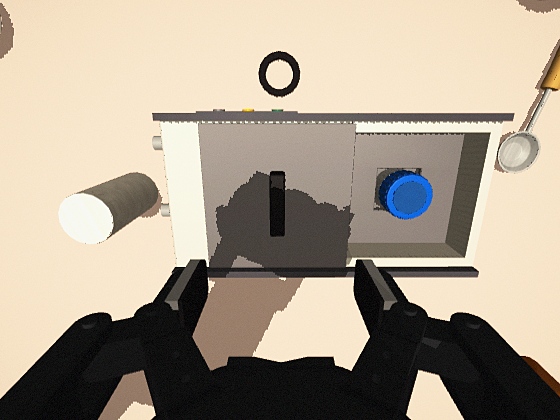

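The cover is open and the bay is exposed. The wrist view has the bar at (277,204) and the blue cap at about (407,194). The bystanders are untouched. I'll measure the cap and cover from two views.

```bash
python3 - <<'E'
from h import *
O=np.array([.582,.0005]);X=np.array([.939,.345]);Y=np.array([-.345,.939]); rs=[]
for n,box in(("wrist",(370,160,445,230)),("top",(270,165,340,225)),("side",(260,190,340,240))):
    d,R,t=cam(n); x0,y0,x1,y1=box; hsv=cv2.cvtColor(d["img"],cv2.COLOR_RGB2HSV)
    m=np.zeros((420,560),np.uint8); m[y0:y1,x0:x1]=cv2.inRange(hsv,(95,120,40),(130,255,255))[y0:y1,x0:x1]
    k,l,st,c=cv2.connectedComponentsWithStats(m)
    if k<2: print(n,"none"); continue
    i=1+np.argmax(st[1:,4]); P=cloud(d,R,t); B=P[(l==i)&(d["z_map"]>0)]; top=B[B[:,2]>np.percentile(B[:,2],90)-.004]
    r=cv2.minEnclosingCircle(top[:,:2].astype(np.float32)); print(n,c[i],st[i],"ztop",np.percentile(B[:,2],[50,90]),"circle",r,"mean",top.mean(0))
    tm=((l==i)&(P[...,2]>np.percentile(B[:,2],90)-.006)); v,u=np.nonzero(tm); rs.append(ray(d,R,t,(u.mean(),v.mean())))
    if n=="wrist":
        g=cv2.cvtColor(d["img"],cv2.COLOR_RGB2GRAY); mb=np.zeros_like(g); mb[160:245,262:292]=((P[160:245,262:292,2]>.112))
        q=P[mb>0]; c0=q[:,:2].mean(0)-O; print("bar unit xy",c0@X,c0@Y,len(q))
if len(rs)>1:
    (c1,v1),(c2,v2)=rs[0],rs[1]; s=np.linalg.lstsq(np.stack([v1,-v2],1),c2-c1,rcond=None)[0]; print("tri",c1+v1*s[0],c2+v2*s[1])
print("port expect",O-.08*Y); s=env.observe(); print(s["position"])
E
```

```text
wrist [407.55786925 193.54769976] [ 380  169   55   50 2065] ztop [0.08384444 0.08495528] circle ((0.6110243201255798, -0.07843367010354996), 0.024410899728536606) mean [ 0.61137755 -0.07778568  0.08402178]
bar unit xy 0.0023405794248790596 0.050170877781502594 1014
top [302.43621399 195.16049383] [294 187  18  18 243] ztop [0.08433995 0.0875742 ] circle ((0.6097245216369629, -0.07999007403850555), 0.022711098194122314) mean [ 0.61086404 -0.08009546  0.0858761 ]
side [302.11731844 219.05027933] [295 213  16  14 179] ztop [0.08329198 0.08671894] circle ((0.6086321473121643, -0.08528140187263489), 0.022561876103281975) mean [ 0.60812033 -0.08461731  0.08537302]
tri [ 0.61107882 -0.08032411  0.07778663] [ 0.61143244 -0.08053762  0.07786354]
port expect [ 0.6096  -0.07462]
[0.56525602 0.04565812 0.22448119]
```

```bash
python3 -c "
from h import *
plan([.611,-.078,.20],82)"
```

```text
t 5.9667 pos [0.5653 0.0457 0.2245] xang 20.05 tilt [-2.2e-03  3.0e-04 -1.0e+00] q [-7.3 23.9 72.2  0.  84.1 62.6] F [ 0.8  0.6 -1.1] M [-0.    0.01 -0.05] w 0.0751 0.0
shift [0.002 0.44  0.081] wz -1.377
```

{"api": "step_arm", "payload": {"targets": [[[0,0.1,0.08],[0,0,-0.15]],[[0,0.2,0.08],[0,0,-0.3]],[[0,0.3,0.08],[0,0,-0.45]],[[0.002,0.4,0.08],[0,0,-0.6]],[[0.002,0.44,0.08],[0,0,-0.75]],[[0.002,0.44,0.08],[0,0,-0.9]],[[0.002,0.44,0.08],[0,0,-1]],[[0.002,0.44,0.08],[0,0,-1]]], "jaw": 66}}

```text
time_s: 6.63
position: [0.6112, -0.0785, 0.1999]
tool_rot: [[0.42, 0.908, -0.003], [0.908, -0.42, 0.001], [-0.0, -0.003, -1.0]]
ft_force: [0.2, 0.1, 0.2]
grip_width: 0.0659
gripper_force: 0.0
```

{"api": "step_arm", "payload": {"targets": [[[0,0,0],[0,0,-0.12]],[[0,0,0],[0,0,-0.25]],[[0,0,0],[0,0,-0.37]],[[0,0,0],[0,0,-0.37]],[[0,0,0],[0,0,-0.37]]]}}

```text
time_s: 7.05
position: [0.6114, -0.078, 0.2009]
tool_rot: [[0.149, 0.989, -0.001], [0.989, -0.149, 0.0], [0.0, -0.001, -1.0]]
ft_force: [0.1, 0.8, 0.4]
grip_width: 0.066
gripper_force: 0.0
```

```bash
python3 -c "
from h import *
plan([.611,-.078,.062],82)
d,R,t=cam('wrist'); cv2.imwrite('pics/w3.png',d['img'][...,::-1])
hsv=cv2.cvtColor(d['img'],cv2.COLOR_RGB2HSV); m=cv2.inRange(hsv,(95,120,40),(130,255,255)); P=cloud(d,R,t); k=(m>0)&(P[...,2]>.08)&(P[...,2]<.09)&(abs(P[...,0]-.611)<.05)&(abs(P[...,1]+.078)<.05)
print(k.sum(),cv2.minEnclosingCircle(P[k][:,:2].astype(np.float32)),P[k].mean(0))"
```

```text
t 7.05 pos [ 0.6114 -0.078   0.2009] xang 81.44 tilt [-1.4e-03  4.0e-04 -1.0e+00] q [-18.3  29.8  66.   -0.   84.3  -9.7] F [0.1 0.8 0.4] M [-0.04  0.01  0.01] w 0.066 0.0
shift [-0.    -0.001  0.463] wz -0.012
2037 ((0.6109662652015686, -0.07912296801805496), 0.024624919518828392) [ 0.61116999 -0.0778859   0.08393927]
```

View pics/w3.png

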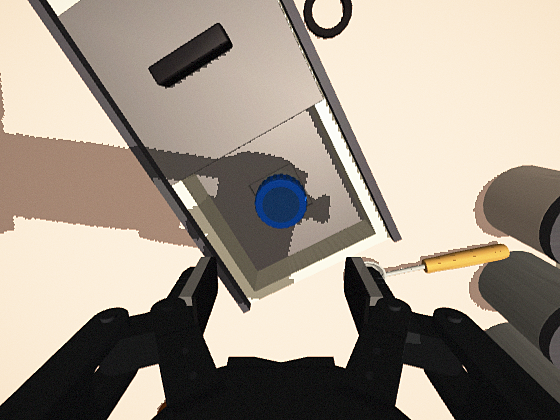

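The cap is at (281,202), centred in the bay below the fingers, and the measured centre (0.611, -0.0785) agrees. I'll descend and grip.

{"api": "step_arm", "payload": {"targets": [[[-0.001,0,0.1],[0,0,0]],[[-0.001,0,0.2],[0,0,0]],[[-0.001,0,0.28],[0,0,0]],[[-0.001,0,0.34],[0,0,0]],[[-0.001,0,0.4],[0,0,0]],[[-0.001,0,0.44],[0,0,0]],[[-0.001,0,0.46],[0,0,0]],[[-0.001,0,0.46],[0,0,0]]]}}

```text
time_s: 7.77
position: [0.611, -0.0784, 0.0623]
tool_rot: [[0.147, 0.989, -0.003], [0.989, -0.147, 0.001], [0.0, -0.003, -1.0]]
ft_force: [-0.5, 0.1, -0.7]
grip_width: 0.0662
gripper_force: 0.0
```

{"api": "step_arm", "payload": {"targets": [[[0,0,0],[0,0,0]],[[0,0,0],[0,0,0]],[[0,0,0],[0,0,0]],[[0,0,0],[0,0,0]],[[0,0,0],[0,0,0]],[[0,0,0],[0,0,0]],[[0,0,0],[0,0,0]]], "jaw": 35, "grip_force": 60}}

```text
time_s: 8.35
position: [0.6122, -0.0787, 0.0649]
tool_rot: [[0.145, 0.989, 0.002], [0.989, -0.145, -0.001], [-0.0, 0.002, -1.0]]
ft_force: [-0.4, 1.0, 5.9]
grip_width: 0.0458
gripper_force: 61.6
```

```bash
python3 -c "
from h import *
plan([.611,-.078,.062],82)"
```

```text
t 8.35 pos [ 0.6122 -0.0787  0.0649] xang 81.67 tilt [ 2.2e-03 -7.0e-04 -1.0e+00] q [-18.3  37.3  76.4   0.   66.2 -10. ] F [-0.4  1.   5.9] M [ 0.12  0.19 -0.05] w 0.0458 61.63683772087097
shift [ 0.002 -0.004  0.01 ] wz -0.007
```

Gripped at 45.8 mm across the ribs. I'll feel with a small turn: +wz is clockwise seen from above.

{"api": "step_arm", "payload": {"targets": [[[0,0,0],[0,0,0.06]],[[0,0,0],[0,0,0.12]],[[0,0,0],[0,0,0.18]],[[0,0,0],[0,0,0.24]],[[0,0,0],[0,0,0.27]],[[0,0,0],[0,0,0.27]]]}}

```text
time_s: 8.85
position: [0.6123, -0.0789, 0.0649]
tool_rot: [[0.351, 0.936, 0.002], [0.936, -0.351, -0.001], [-0.0, 0.003, -1.0]]
ft_force: [0.7, -0.4, 6.3]
grip_width: 0.046
gripper_force: 61.8
```

```bash
python3 -c "
from h import *
plan([.611,-.078,.062],82)"
```

```text
t 8.85 pos [ 0.6123 -0.0789  0.0649] xang 69.45 tilt [ 0.0025 -0.001  -1.    ] q [-18.3  37.3  76.4  -0.   66.2   2.2] F [ 0.7 -0.4  6.3] M [-0.01  0.11 -0.06] w 0.046 61.82202100753784
shift [ 0.001 -0.005  0.01 ] wz -0.279
```

Turned 12° with no opposing moment (-0.06 N m), so it is not at a stop. I'll continue and keep checking.

{"api": "step_arm", "payload": {"targets": [[[0,0,0],[0,0,0.08]],[[0,0,0],[0,0,0.16]],[[0,0,0],[0,0,0.24]],[[0,0,0],[0,0,0.32]],[[0,0,0],[0,0,0.32]]]}}

```text
time_s: 9.27
position: [0.6123, -0.0789, 0.0649]
tool_rot: [[0.575, 0.819, 0.003], [0.819, -0.574, -0.001], [0.001, 0.003, -1.0]]
ft_force: [-0.2, 0.1, 5.0]
grip_width: 0.046
gripper_force: 61.9
```

```bash
python3 -c "
from h import *
plan([.611,-.078,.062],2)
d,R,t=cam('wrist'); cv2.imwrite('pics/w4.png',d['img'][...,::-1])"
```

```text
t 9.2667 pos [ 0.6123 -0.0789  0.0649] xang 54.94 tilt [ 0.0025 -0.001  -1.    ] q [-18.3  37.3  76.4  -0.   66.2  16.8] F [-0.2  0.1  5. ] M [-0.    0.11 -0.14] w 0.046 61.864027976989746
shift [-0.    -0.005  0.01 ] wz 1.176
```

View pics/w4.png

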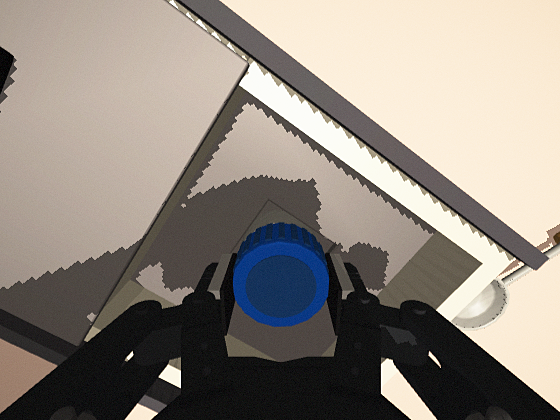

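The cap at (280,275) sits squarely between the pads, and 27° turned shows only 0.14 N m, so clockwise loosens it. I'll complete the turn to about 80°.

{"api": "step_arm", "payload": {"targets": [[[0,0,0],[0,0,0.12]],[[0,0,0],[0,0,0.24]],[[0,0,0],[0,0,0.36]],[[0,0,0],[0,0,0.48]],[[0,0,0],[0,0,0.6]],[[0,0,0],[0,0,0.72]],[[0,0,0],[0,0,0.84]],[[0,0,0],[0,0,0.96]],[[0,0,0],[0,0,1]],[[0,0,0],[0,0,1]]]}}

```text
time_s: 10.15
position: [0.6124, -0.0789, 0.0649]
tool_rot: [[0.985, 0.174, 0.003], [0.174, -0.985, -0.001], [0.003, 0.001, -1.0]]
ft_force: [1.0, -0.1, 5.9]
grip_width: 0.0458
gripper_force: 61.9
```

{"api": "step_arm", "payload": {"targets": [[[0,0,0],[0,0,0.1]],[[0,0,0],[0,0,0.18]],[[0,0,0],[0,0,0.18]],[[0,0,0],[0,0,0.18]]]}}

```text
time_s: 10.48
position: [0.6124, -0.0789, 0.0649]
tool_rot: [[0.999, 0.035, 0.003], [0.035, -0.999, -0.001], [0.003, 0.001, -1.0]]
ft_force: [0.0, -0.4, 5.0]
grip_width: 0.046
gripper_force: 61.9
```

```bash
python3 -c "
from h import *
plan([.611,-.078,.18],2)"
```

```text
t 10.4833 pos [ 0.6124 -0.0789  0.0649] xang 2.0 tilt [ 2.7e-03 -9.0e-04 -1.0e+00] q [-18.3  37.3  76.4  -0.   66.2  69.7] F [ 0.  -0.4  5. ] M [-0.06 -0.07 -0.07] w 0.046 61.89119338989258
shift [-0.003 -0.003 -0.384] wz 0.0
```

Turned 80° freely. I'll lift gently first and check the force.

{"api": "step_arm", "payload": {"targets": [[[0,0,-0.01],[0,0,0]],[[0,0,-0.03],[0,0,0]],[[0,0,-0.05],[0,0,0]],[[0,0,-0.06],[0,0,0]],[[0,0,-0.06],[0,0,0]]]}}

```text
time_s: 10.9
position: [0.612, -0.0787, 0.0827]
tool_rot: [[0.999, 0.036, 0.002], [0.036, -0.999, -0.0], [0.002, 0.001, -1.0]]
ft_force: [0.6, -0.7, -0.7]
grip_width: 0.0459
gripper_force: 61.5
```

{"api": "step_arm", "payload": {"targets": [[[0,0,-0.06],[0,0,0]],[[0,0,-0.12],[0,0,0]],[[0,0,-0.18],[0,0,0]],[[0,0,-0.24],[0,0,0]],[[0,0,-0.3],[0,0,0]],[[0,0,-0.36],[0,0,0]],[[0,0,-0.4],[0,0,0]],[[0,0,-0.4],[0,0,0]],[[0,0,-0.4],[0,0,0]],[[0,0,-0.4],[0,0,0]]]}}

```text
time_s: 11.73
position: [0.6112, -0.0785, 0.2004]
tool_rot: [[0.999, 0.036, -0.002], [0.036, -0.999, 0.001], [-0.002, -0.001, -1.0]]
ft_force: [-0.7, 1.4, -0.1]
grip_width: 0.0462
gripper_force: 61.7
```

```bash
python3 -c "
from h import *
plan([.611,-.078,.2],2)
d,R,t=cam('side'); cv2.imwrite('pics/s5.png',cv2.resize(d['img'][120:270,170:370,::-1],(800,600)))
d,R,t=cam('wrist');P=cloud(d,R,t);hsv=cv2.cvtColor(d['img'],cv2.COLOR_RGB2HSV); m=cv2.inRange(hsv,(95,120,40),(130,255,255)); m[:200]=0;m[350:]=0
print(np.percentile(P[m>0],[10,50,90],axis=0))"
```

```text
t 11.7333 pos [ 0.6112 -0.0785  0.2004] xang 2.04 tilt [-2.e-03  6.e-04 -1.e+00] q [-18.3  29.8  66.1  -0.   84.3  69.7] F [-0.7  1.4 -0.1] M [-0.03  0.01 -0.04] w 0.0462 61.67673468589783
shift [-0.001 -0.002  0.001] wz 0.001
[[ 0.59722025 -0.09427157  0.21004886]
 [ 0.61694546 -0.07801913  0.21919317]
 [ 0.632348   -0.06186795  0.22016733]]
```

View pics/s5.png

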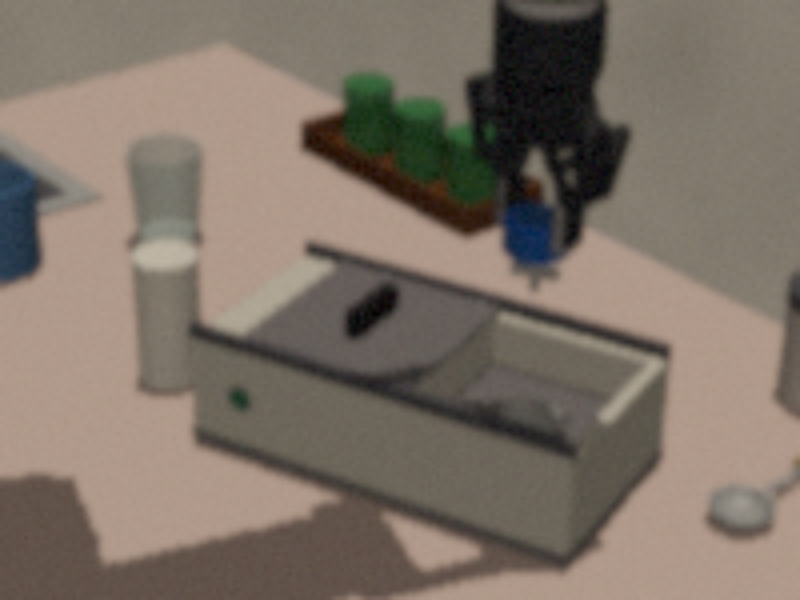

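The crop shows the cap with its stem and lug at (530,240), upright in the fingers and clear of the unit. Its top is at 0.219 m, so its underside is about 135 mm above the port. The cover is open and the cartridge and tumbler are standing. Handing in.

```bash
python3 -c "
from rig import close_job
print(close_job())"
```

```text
the job is handed in; nothing more can be done
None
```

I slid the cover fully open and unscrewed the cap, which loosened clockwise at 80°. I handed the job in with the cap held upright about 135 mm above the port and no bystander touched; no verdict came back.

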